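# Find the swing flap that works and hold it open

## Task

Two of the three green flaps in the scrap bin's top are screwed shut and one swings. Press down on each flap with the fingertips (its round plate is the spot), the left one first, then the middle, then the right as seen from the robot, to find the one that rocks; then push that flap fully open and finish while still holding it open with the fingertips, so that I can drop scrap in. Don't disturb the block of wood on the bin or the loose things round it.

Things in the scene. Friction and masses are not known exactly. Their poses are not given: they have to be found in the camera images.
- bin: low plywood scrap bin fixed to the bench, 200 (x) x 318 (y) x 100 mm high, origin at the centre of its underside; x to its back, y to its left, z up. Flaps flush in its deck (z 0.100) at y = +0.1 (left), 0 (middle), -0.1 (right), pivots along y at x = -0.025. 24 mm between flaps: shut fingers touch one at a time. Front rail 22 mm; ledge 72 mm deep behind the flaps; hollow 80 mm deep below the deck
- flap_1: one of three look-alike green flaps, 100 (x) x 76 (y) x 10 mm, each in any of the three places. Origin: middle of its cross pivot, halfway front to back, 6 mm below the top face (world z 0.094). Axes as the bin's; fixed, does not turn with the flap. The round aluminium finger plate (26 mm across) lies flush in the top face, centre at (-0.034, 0, 0.006)
- flap_2: one of three look-alike green flaps, 100 (x) x 76 (y) x 10 mm, each in any of the three places. Origin: middle of its cross pivot, halfway front to back, 6 mm below the top face (world z 0.094). Axes as the bin's; fixed, does not turn with the flap. The round aluminium finger plate (26 mm across) lies flush in the top face, centre at (-0.034, 0, 0.006)
- flap_3: one of three look-alike green flaps, 100 (x) x 76 (y) x 10 mm, each in any of the three places. Origin: middle of its cross pivot, halfway front to back, 6 mm below the top face (world z 0.094). Axes as the bin's; fixed, does not turn with the flap. The round aluminium finger plate (26 mm across) lies flush in the top face, centre at (-0.034, 0, 0.006)
- swing_1 (a joint): tilt of flap_1, rad: 0 shut, flush with the deck; grows as the front edge sinks and the back edge rises. Working flap: stop at 0.70, springs shut if released; pressed on its plate it begins to move at 1 to 2 N, gives 5 mm at about 4 N, meets the stop at 8 to 10 N (fingertips 17 to 22 mm below the deck). Screwed flap: does not move (under 0.01)
- swing_2 (a joint): tilt of flap_2, rad: 0 shut, flush with the deck; grows as the front edge sinks and the back edge rises. Working flap: stop at 0.70, springs shut if released; pressed on its plate it begins to move at 1 to 2 N, gives 5 mm at about 4 N, meets the stop at 8 to 10 N (fingertips 17 to 22 mm below the deck). Screwed flap: does not move (under 0.01)
- swing_3 (a joint): tilt of flap_3, rad: 0 shut, flush with the deck; grows as the front edge sinks and the back edge rises. Working flap: stop at 0.70, springs shut if released; pressed on its plate it begins to move at 1 to 2 N, gives 5 mm at about 4 N, meets the stop at 8 to 10 N (fingertips 17 to 22 mm below the deck). Screwed flap: does not move (under 0.01)
- offcut_3: loose dark brown block of wood, 50 x 60 x 40 mm high, on the ledge at the back of the bin's top; origin at the centre of its underside. Leave alone
- spanner_13: loose open-end spanner, 161 mm long, flat on the bench left of the bin. Leave alone
- screwdriver_a: loose screwdriver with orange handle, 220 mm long, on the bench left of the bin. Leave alone
- tape_roll: loose roll of brown tape, 101 mm across, 24 mm high, flat on the bench right of the bin. Leave alone
- paint_tin: loose paint tin, 78 mm across, 77 mm high, on the bench right of the bin. Leave alone

How it is judged:
By the outcome, as a careful person would: the job done as asked, in the order asked, and still so for the second after the job is handed in, while the arm keeps its last pose, push and grip.
It also fails if it takes over 50 s, if anything falls off the work surface, if the arm or the gripper's body presses on something with over 40 N, if the wrist force passes 120 N, or if a joint passes its speed limit or range.

## Robot

A 6-joint arm with a two-finger parallel gripper is mounted at the origin on a cart in front of the work surface, level with it; the furniture and walls round the work are solid. World frame = base frame: x ahead of the robot, y to its left, z up, the work surface at z = 0. Lengths are in m, angles in rad, forces in N, time in s.
With the tool pointing down it reaches from about 0.35 to 0.85 m from the base axis. Payload 8.1 kg.
Tool frame: the origin (TCP) lies at the very end of the fingers, on their centre line; the grasp point (between the pads) lies ctrl.grasp_offset behind it (ctrl.grasp_offset is the distance from the TCP to the grasp point, in m); x points along the fingers, z is the direction in which the jaws open and shut, and the axes are right-handed (so a half turn about x gives the same grasp; the last joint's range is limited). The gripper opens to 93 mm and grips with 3 to 60 N. Pads are 15 mm wide; open, the fingers measure 128 mm over their backs; the gripper's body (75 mm by 188 mm) begins 65 mm behind the grasp point.
Start: joints at [-1.278, 0.13, 1.488, -0, 1.523, -0.085], TCP at [0.221, -0.558, 0.219] pointing down, gripper open.
Joint ranges: [-2.96, 2.96], [-0.89, 2.26], [0.02, 2.5], [-1.34, 4.48], [0, 2.73], [-2.66, 2.66]. Speed limits (rad/s): [2.39, 2.39, 2.79, 3.14, 3.14, 3.14].

## Interface

Orientations are given as a rotation vector (axis times angle).
In Python, from bench import ctrl gives the robot as it stands. The module is installed in compiled form; this text tells all that it offers.
- The arm moves only by the shell command python3 -m creep 'ROWS' [FORCE]. ROWS is JSON, a list of rows, each a list of 5 numbers: the opening, from -1 (shut) to 1 (fully open), then the shift along the tool's x, y, z in mm, then the turn about the tool's x in rad. A call has 1 to 20 rows; each row is the pose to reach, as a shift and turn from the pose commanded when the call began, along the tool's axes at that moment; what a row does not reach only later rows make up. A row lasts 1/10 s, in which the tool goes at most 50 mm and 8.59 degrees, less where a joint would pass 70% of its speed; a pose out of reach is approached as far as the arm can. A call with a gripper value outside its range is refused whole. The fingers move at their own pace and stop on an object; FORCE is the grip in N (left out, the last holds). Time passes only in rows, so rows that repeat a pose let the fingers close. It gives the time, the measured TCP pose, the force and the opening at its end, in the units of the state.
- ctrl.sense(): the state, without advancing time (a new reading comes with each control period).
- ctrl.get_image(name): name is "side" or "top"; returns (picture, depth): 420x560x3 uint8, red, green, blue; 420x560 float32, m along the optical axis (not along the pixel's ray), 0 where there is no reading.
- ctrl.camera_info(name): a dict with "mtx" (3x3 intrinsics, pixels), "R" (3x3) and "t" (3): a world point X has camera coordinates R X + t. Camera axes: x right, y down, z forward; pixel columns grow to the right and rows downward; lengths in m; the calibration is good to about 2 mm. A picture is of the moment at which its call begins. camera_info takes no time and is no camera call.
- ctrl.sign_off(): hands the job in, once; it reports no verdict.
The state is a dict: "clock": time; "joint_pos": joint angles; "dq": joint speeds; "joint_torque": joint torques, N m; "position": TCP position; "tcp_rot": TCP orientation; "force": force on the tool from outside, world axes, zero at the start; "moment": the same for the moment, N m; "finger_gap": finger opening in m.
Only numpy, scipy, OpenCV 4.12 (cv2) and the standard library are available. Lean on these libraries where they do the work, as an engineer would, in place of code of your own. Each camera call takes 0.05 s, during which the arm holds its last target.

## Working session

There is one attempt and no reset: what is moved stays moved. The work goes in short steps, Python scripts to look and compute and a shell command to move; the robot and the scene stay as the last step left them, time stands still between calls to the robot, and variables do not carry over. Pictures are saved under pics/ and viewed, and the job is handed in when it is done.

```bash
mkdir -p pics; python3 - <<'E'
from bench import ctrl
import cv2,numpy as np
for n in("top","side"):
    p,d=ctrl.get_image(n); cv2.imwrite(f"pics/{n}0.png",p[:,:,::-1]); np.save(f"{n}_d.npy",d)
    i=ctrl.camera_info(n); print(n,i["mtx"].round(1).tolist(),i["R"].round(3).tolist(),i["t"].round(3).tolist())
print(ctrl.sense(),ctrl.grasp_offset)
E
```

```text
top [[432.2, 0.0, 282.9], [0.0, 432.2, 209.6], [0.0, 0.0, 1.0]] [[-0.015, -1.0, -0.01], [-0.981, 0.017, -0.195], [0.195, 0.007, -0.981]] [0.054, 0.546, 1.457]
side [[387.2, 0.0, 275.8], [0.0, 387.2, 211.2], [0.0, 0.0, 1.0]] [[-0.998, -0.056, -0.002], [-0.023, 0.443, -0.896], [0.051, -0.895, -0.443]] [0.548, 0.066, 1.172]
{'clock': 0.1, 'joint_pos': array([-1.27840200e+00,  1.31087619e-01,  1.48918507e+00,  2.29457247e-05,
        1.52300776e+00, -8.53833129e-02]), 'dq': array([ 0.00115892, -0.00071323, -0.00295617,  0.0002299 , -0.00217071,
        0.00115761]), 'joint_torque': array([ 1.33784113e-03, -5.61339855e+01, -4.93096876e+01,  7.68972980e-02,
        2.89613474e-02, -4.34585854e-05]), 'position': array([ 0.2212001 , -0.55717365,  0.21768311]), 'tcp_rot': array([ 0.92764243,  1.36589321, -0.92585817]), 'force': array([ 0.00375274, -0.65883402, -0.46477223]), 'moment': array([ 0.00469523, -0.04292491,  0.01039583]), 'finger_gap': 0.0928022618503541} 0.0188
```

View pics/top0.png

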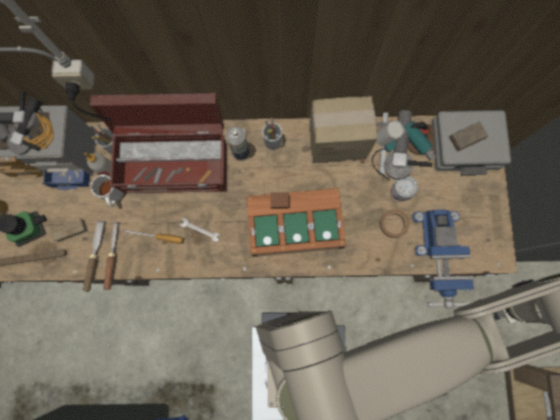

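View pics/side0.png

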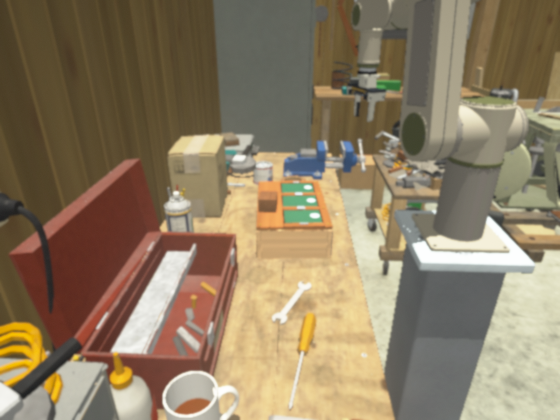

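The top view shows the bin at about (295,222), with green flaps at (266,231), (296,228) and (326,225). The plates are white spots near their front edges. The block sits at (280,200), and the arm is away to the right. Next I'll measure the plates.

```bash
cat > h.py <<'E'
from bench import ctrl
import cv2,numpy as np
def ray(n,u,v,z):
    i=ctrl.camera_info(n);K,R,t=map(np.array,(i["mtx"],i["R"],i["t"]))
    c=-R.T@t; d=R.T@np.linalg.solve(K,[u,v,1.]); return c+d*(z-c[2])/d[2]
def proj(n,X):
    i=ctrl.camera_info(n);K,R,t=map(np.array,(i["mtx"],i["R"],i["t"]))
    q=K@(R@np.array(X)+t); return q[:2]/q[2]
E
python3 - <<'E'
from h import *
from scipy.spatial.transform import Rotation as Ro
for n,roi in(("top",(185,260,240,350)),("side",(175,262,250,335))):
    im=cv2.imread(f"pics/{n}0.png");r0,r1,c0,c1=roi
    hsv=cv2.cvtColor(im,cv2.COLOR_BGR2HSV)
    g=cv2.inRange(hsv,(60,100,40),(95,255,255)); w=cv2.inRange(hsv,(0,0,150),(180,90,255))
    for nm,m in(("green",g),("white",w)):
        mm=np.zeros_like(m);mm[r0:r1,c0:c1]=m[r0:r1,c0:c1]
        k,l,s,ce=cv2.connectedComponentsWithStats(mm)
        for j in range(1,k):
            if s[j,4]>8: print(n,nm,s[j].tolist(),ce[j].round(1),ray(n,*ce[j],.1).round(4))
    # wood deck corners by orange mask
    o=cv2.inRange(hsv,(5,120,90),(14,255,255));mm=np.zeros_like(o);mm[r0:r1,c0:c1]=o[r0:r1,c0:c1]
    k,l,s,ce=cv2.connectedComponentsWithStats(mm);j=1+s[1:,4].argmax()
    # deck + flaps
    cs=cv2.convexHull(np.argwhere(l==j)[:,::-1].astype(np.int32))
    b=cv2.boxPoints(cv2.minAreaRect(cs));print(n,"deck",[ (p.round(0).tolist(),ray(n,*p,.1).round(3).tolist()) for p in b])
    cr=cv2.resize(im[r0-10:r1+10,c0-10:c1+10],None,fx=6 if n=="top" else 6,fy=6,interpolation=2)
    cv2.imwrite(f"pics/{n}crop.png",cr[:600,:800])
print(Ro.from_rotvec(ctrl.sense()["tcp_rot"]).as_matrix().round(3))
E
```

```text
top white [246, 185, 47, 10, 237] [267.  187.9] [0.6145 0.0977 0.1   ]
top white [340, 188, 10, 6, 33] [344.1 191.1] [ 0.5985 -0.1653  0.1   ]
top white [342, 208, 6, 8, 26] [344.3 211.7] [ 0.5271 -0.1629  0.1   ]
top white [241, 211, 6, 4, 15] [243.8 211.9] [0.5323 0.1771 0.1   ]
top white [338, 221, 4, 7, 18] [339.3 224.2] [ 0.4844 -0.1443  0.1   ]
top white [309, 222, 4, 7, 24] [310.6 225.2] [ 0.4826 -0.0477  0.1   ]
top white [279, 225, 4, 8, 27] [280.7 228.1] [0.4745 0.0528 0.1   ]
top white [251, 228, 3, 8, 21] [252.  231.6] [0.4643 0.1496 0.1   ]
top white [322, 231, 10, 8, 63] [326.4 234.5] [ 0.4503 -0.0998  0.1   ]
top white [293, 233, 9, 9, 63] [296.7 237.2] [ 4.43e-01 -2.00e-04  1.00e-01]
top white [263, 236, 9, 9, 69] [267. 240.] [0.4352 0.0993 0.1   ]
top white [270, 255, 23, 5, 66] [282.3 257.1] [0.3773 0.0489 0.1   ]
top white [262, 257, 5, 3, 14] [264.1 258.1] [0.3751 0.1093 0.1   ]
top deck [([246.0, 196.0], [0.587, 0.169, 0.1]), ([339.0, 188.0], [0.61, -0.147, 0.1]), ([341.0, 219.0], [0.502, -0.152, 0.1]), ([249.0, 227.0], [0.48, 0.159, 0.1])]
side green [283, 185, 21, 6, 100] [292.8 187.2] [ 0.4997 -0.0949  0.1   ]
side green [285, 197, 22, 7, 125] [296.  200.2] [0.4889 0.0042 0.1   ]
side green [295, 212, 16, 8, 65] [303.2 215.4] [0.4682 0.1026 0.1   ]
side white [250, 175, 24, 11, 159] [259.5 178.5] [ 0.6134 -0.1651  0.1   ]
side white [282, 175, 11, 3, 22] [286.7 175.6] [ 0.5226 -0.1968  0.1   ]
side white [301, 175, 23, 6, 50] [314.6 176.7] [ 0.4271 -0.1911  0.1   ]
side white [328, 176, 7, 8, 28] [331.1 180. ] [ 0.3732 -0.1631  0.1   ]
side white [281, 180, 41, 45, 660] [302.9 202.4] [0.4684 0.0186 0.1   ]
side deck [([257.0, 229.0], [0.587, 0.186, 0.1]), ([257.0, 180.0], [0.62, -0.151, 0.1]), ([331.0, 180.0], [0.373, -0.163, 0.1]), ([331.0, 229.0], [0.398, 0.176, 0.1])]
[[-0.     0.929  0.369]
 [ 0.002  0.369 -0.929]
 [-1.     0.    -0.002]]
```

View pics/topcrop.png

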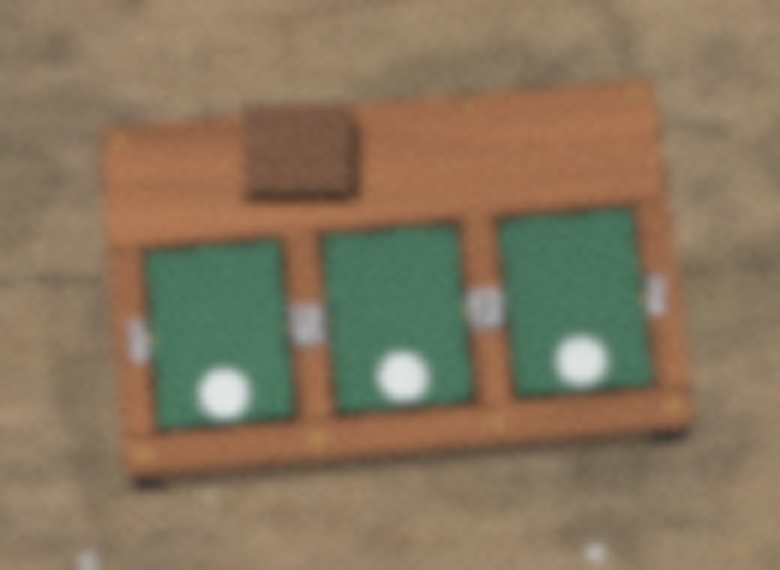

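The plates are centred at about (0.435, 0.099), (0.443, 0.000) and (0.450, -0.100), so the bin is yawed about 0.075 rad. Before crossing the bench I'll check obstacle heights in the corridor.

```bash
python3 - <<'E'
from h import *
d=np.load("top_d.npy");i=ctrl.camera_info("top");K,R,t=map(np.array,(i["mtx"],i["R"],i["t"]))
v,u=np.mgrid[:420,:560];c=np.stack([(u-K[0,2])/K[0,0]*d,(v-K[1,2])/K[1,1]*d,d],-1)
P=(c-t)@R
ok=d>0
for y in np.arange(-.75,.25,.1):
    print("y",y.round(2),[ (x.round(2),round(float(P[...,2][m].max()),3)) for x in np.arange(.25,.65,.1) if (m:=ok&(abs(P[...,0]-x)<.05)&(abs(P[...,1]-y)<.05)).any()])
import numpy as np
m=ok&(abs(P[...,0]-.47)<.08)&(abs(P[...,1])<.14);print("deck z med",np.median(P[...,2][m]))
R0=__import__("scipy.spatial.transform",fromlist=["Rotation"]).Rotation.from_rotvec(ctrl.sense()["tcp_rot"]).as_matrix()
p=ctrl.sense()["position"]
for q in[(.36,-.30,.26),(.435,.099,.26),(.435,.099,.13)]:print(q,(R0.T@(np.array(q)-p)*1000).round(0))
E
```

```text
y -0.75 [(np.float64(0.25), -0.899), (np.float64(0.35), 0.011), (np.float64(0.45), 0.011), (np.float64(0.55), 0.01)]
y -0.65 [(np.float64(0.25), 0.348), (np.float64(0.35), 0.011), (np.float64(0.45), 0.011), (np.float64(0.55), 0.013)]
y -0.55 [(np.float64(0.25), 0.652), (np.float64(0.35), 0.13), (np.float64(0.45), 0.128), (np.float64(0.55), 0.08)]
y -0.45 [(np.float64(0.25), 0.653), (np.float64(0.35), 0.131), (np.float64(0.45), 0.127), (np.float64(0.55), 0.083)]
y -0.35 [(np.float64(0.25), 0.654), (np.float64(0.35), 0.011), (np.float64(0.45), 0.032), (np.float64(0.55), 0.085)]
y -0.25 [(np.float64(0.25), 0.643), (np.float64(0.35), 0.012), (np.float64(0.45), 0.03), (np.float64(0.55), 0.021)]
y -0.15 [(np.float64(0.25), -0.895), (np.float64(0.35), 0.011), (np.float64(0.45), 0.109), (np.float64(0.55), 0.11)]
y -0.05 [(np.float64(0.25), 0.75), (np.float64(0.35), 0.011), (np.float64(0.45), 0.11), (np.float64(0.55), 0.108)]
y 0.05 [(np.float64(0.25), 0.751), (np.float64(0.35), 0.104), (np.float64(0.45), 0.11), (np.float64(0.55), 0.148)]
y 0.15 [(np.float64(0.25), -0.896), (np.float64(0.35), 0.108), (np.float64(0.45), 0.111), (np.float64(0.55), 0.109)]
deck z med 0.0993547234617721
(0.36, -0.3, 0.26) [ -42.  224. -188.]
(0.435, 0.099, 0.26) [ -41.  441. -531.]
(0.435, 0.099, 0.13) [  89.  441. -531.]
```

Everything in the corridor is below 0.15 m, so I'll travel at 0.26 m with the fingers shut.

```bash
python3 -m creep '[[-1,-42,0,0,0],[-1,-42,60,-50,0.1],[-1,-42,90,-75,0.15],[-1,-42,120,-100,0.2],[-1,-42,155,-130,0.25],[-1,-42,190,-160,0.304],[-1,-42,224,-188,0.304],[-1,-42,245,-230,0.304],[-1,-42,270,-270,0.304],[-1,-42,296,-306,0.304],[-1,-42,320,-340,0.304],[-1,-42,345,-380,0.304],[-1,-42,370,-420,0.304],[-1,-42,395,-460,0.304],[-1,-42,420,-500,0.304],[-1,-42,441,-531,0.304],[-1,-42,441,-531,0.304],[-1,-42,441,-531,0.304],[-1,-42,441,-531,0.304]]' 30
python3 - <<'E'
from h import *
from scipy.spatial.transform import Rotation as Ro
s=ctrl.sense();print(s["clock"],s["position"],s["joint_pos"].round(3),s["force"],s["finger_gap"]);print(Ro.from_rotvec(s["tcp_rot"]).as_matrix().round(3))
E
```

```text
clock: 2.0
position: [0.4352, 0.0978, 0.2604]
tcp_rot: [1.154, 1.243, -1.156]
force: [-0.7, -0.8, -0.9]
finger_gap: 0.0005
2.0 [0.43516738 0.09778764 0.26037702] [ 0.106 -0.31   1.827 -0.     1.625  1.604] [-0.65795311 -0.81996245 -0.91016774] 0.0005293603248252721
[[-0.001  0.997  0.073]
 [-0.     0.073 -0.997]
 [-1.    -0.001  0.   ]]
```

```bash
python3 -m creep '[[-1,40,0,-1,0],[-1,80,0,-1,0],[-1,120,0,-1,0],[-1,145,0,-1,0],[-1,145,0,-1,0],[-1,145,0,-1,0]]'
python3 - <<'E'
from h import *
s=ctrl.sense();p=s["position"];print(p,s["force"])
out=[]
for n in("top","side"):
    im,d=ctrl.get_image(n);u,v=proj(n,p).astype(int);c=im[max(0,v-50):v+50,max(0,u-65):u+65,::-1]
    out.append(cv2.resize(c,(520,400),interpolation=2)[:,:400]); print(n,u,v)
cv2.imwrite("pics/a1.png",np.hstack(out))
E
```

```text
clock: 2.6
position: [0.4354, 0.0985, 0.1162]
tcp_rot: [1.156, 1.243, -1.156]
force: [0.4, -0.0, -0.1]
finger_gap: 0.0001
[0.43536179 0.09852556 0.11623866] [ 0.40278837 -0.002295   -0.09725355]
top 267 239
side 315 209
```

View pics/a1.png

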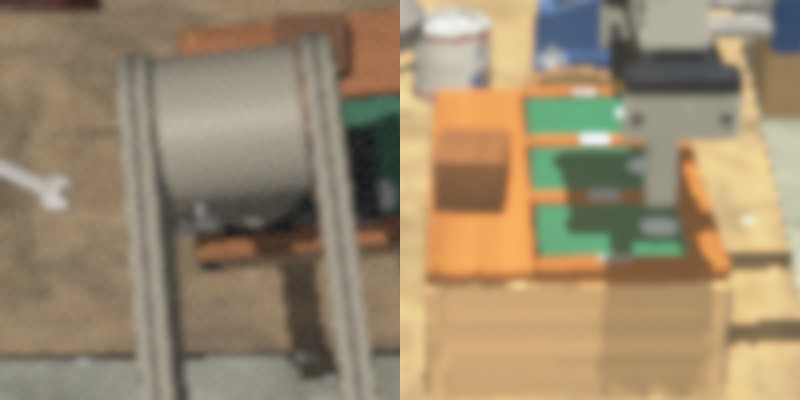

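The side view (right half) shows the fingertips just above the left plate at (658,228). Next is a gentle descent.

```bash
python3 -m creep '[[-1,8,0,0,0],[-1,12,0,0,0],[-1,14,0,0,0],[-1,15,0,0,0],[-1,15,0,0,0]]'; python3 -m creep '[[-1,1,0,0,0],[-1,1,0,0,0]]'; python3 -m creep '[[-1,1,0,0,0],[-1,1,0,0,0]]'
```

```text
clock: 3.2
position: [0.4352, 0.0996, 0.1005]
tcp_rot: [1.154, 1.243, -1.155]
force: [0.4, -0.3, -0.5]
finger_gap: 0.0006
clock: 3.4
position: [0.4354, 0.0996, 0.1002]
tcp_rot: [1.155, 1.243, -1.154]
force: [-2.7, 0.2, 4.4]
finger_gap: 0.0007
clock: 3.6
position: [0.4354, 0.0996, 0.1002]
tcp_rot: [1.155, 1.243, -1.154]
force: [-7.7, -1.4, 14.3]
finger_gap: 0.0006
```

At 14 N there's no sink (z stays at 0.100), so the left flap is screwed. On to the middle one.

```bash
python3 -m creep '[[-1,-20,0,0,0],[-1,-27,0,0,0],[-1,-27,0,35,0],[-1,-27,0,70,0],[-1,-27,0,100,0],[-1,-27,0,100,0],[-1,-27,0,100,0],[-1,-27,0,100,0]]'; python3 - <<'E'
from h import *
s=ctrl.sense();p=s["position"];print(p,s["force"])
im,d=ctrl.get_image("side");u,v=proj("side",p).astype(int);cv2.imwrite("pics/a2.png",cv2.resize(im[v-50:v+50,u-65:u+65,::-1],(650,500),interpolation=2))
E
```

```text
clock: 4.4
position: [0.4426, 0.0005, 0.1255]
tcp_rot: [1.155, 1.244, -1.154]
force: [-0.1, -0.4, 0.4]
finger_gap: 0.0005
[0.44262998 0.00047242 0.12550868] [-0.10717971 -0.42556215  0.38209402]
```

View pics/a2.png

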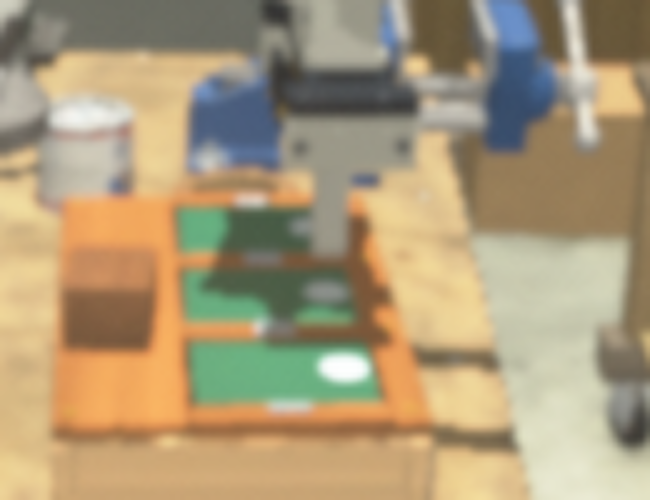

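The picture shows the tips at (330,250), above the middle plate at (325,292).

```bash
python3 -m creep '[[-1,12,0,0,0],[-1,20,0,0,0],[-1,24,0,0,0],[-1,25,0,0,0],[-1,25,0,0,0]]'; python3 -m creep '[[-1,1,0,0,0],[-1,1,0,0,0]]'; python3 -m creep '[[-1,1,0,0,0],[-1,1,0,0,0]]'
```

```text
clock: 4.95
position: [0.4424, 0.0, 0.1004]
tcp_rot: [1.154, 1.244, -1.155]
force: [-0.2, -0.2, 1.4]
finger_gap: 0.0008
clock: 5.15
position: [0.443, -0.0002, 0.1]
tcp_rot: [1.155, 1.243, -1.154]
force: [-0.8, 0.7, 2.1]
finger_gap: 0.0005
clock: 5.35
position: [0.4428, -0.0003, 0.0988]
tcp_rot: [1.155, 1.243, -1.155]
force: [-1.2, 1.1, 3.0]
finger_gap: 0.0003
```

```bash
python3 -m creep '[[-1,2,0,0,0],[-1,2,0,0,0]]'; python3 -m creep '[[-1,2,0,0,0],[-1,2,0,0,0]]'
```

```text
clock: 5.55
position: [0.4427, -0.0003, 0.0965]
tcp_rot: [1.155, 1.243, -1.155]
force: [-1.2, -0.8, 2.7]
finger_gap: 0.0007
clock: 5.75
position: [0.4426, -0.0003, 0.0944]
tcp_rot: [1.154, 1.243, -1.155]
force: [-2.5, -0.2, 4.3]
finger_gap: 0.0005
```

The middle flap gives 5.6 mm at 4.3 N, so it's the working one. You asked for all three to be pressed in order, so I'll test the right one before coming back.

```bash
python3 -m creep '[[-1,-6,0,0,0],[-1,-18,0,0,0],[-1,-31,0,0,0],[-1,-31,0,35,0],[-1,-31,0,70,0],[-1,-31,0,100,0],[-1,-31,0,100,0],[-1,-31,0,100,0],[-1,-31,0,100,0]]'; python3 - <<'E'
from h import *
s=ctrl.sense();p=s["position"];print(p,s["force"])
im,d=ctrl.get_image("side");u,v=proj("side",p).astype(int);cv2.imwrite("pics/a3.png",cv2.resize(im[v-50:v+50,u-65:u+65,::-1],(650,500),interpolation=2))
E
```

```text
clock: 6.65
position: [0.4502, -0.0992, 0.1261]
tcp_rot: [1.155, 1.243, -1.154]
force: [-0.9, -0.3, 0.8]
finger_gap: 0.0007
[ 0.45016396 -0.0992381   0.12610618] [-0.89191985 -0.2780708   0.80919924]
```

View pics/a3.png

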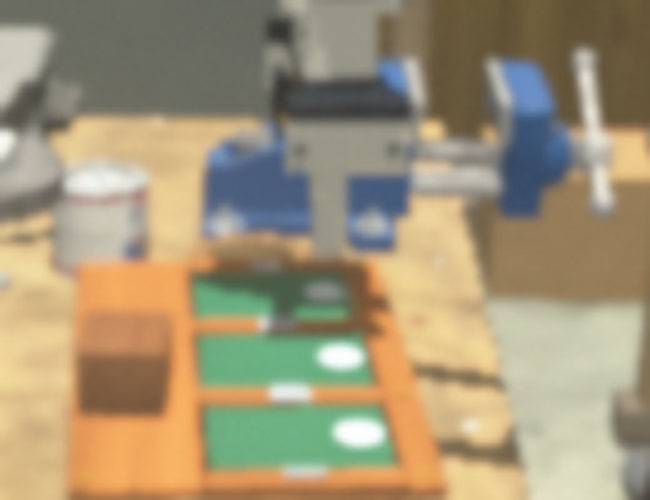

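The tips are over the right plate at (325,290), and the other two flaps are shut flush.

```bash
python3 -m creep '[[-1,12,0,0,0],[-1,20,0,0,0],[-1,24,0,0,0],[-1,25,0,0,0],[-1,25,0,0,0]]'; python3 -m creep '[[-1,1,0,0,0],[-1,1,0,0,0]]'; python3 -m creep '[[-1,1,0,0,0],[-1,1,0,0,0]]'
```

```text
clock: 7.2
position: [0.4496, -0.0994, 0.1003]
tcp_rot: [1.154, 1.245, -1.155]
force: [-1.3, 1.0, 2.6]
finger_gap: 0.0001
clock: 7.4
position: [0.4497, -0.0994, 0.1002]
tcp_rot: [1.154, 1.245, -1.155]
force: [-6.3, 3.2, 11.7]
finger_gap: 0.0004
clock: 7.6
position: [0.4498, -0.0995, 0.1001]
tcp_rot: [1.154, 1.245, -1.155]
force: [-10.9, 5.9, 21.1]
finger_gap: 0.0007
```

The right flap is rigid at 21 N. I'll go back to the middle one and push it to its stop.

```bash
python3 -m creep '[[-1,-10,0,0,0],[-1,-27,0,0,0],[-1,-27,0,-35,0],[-1,-27,0,-70,0],[-1,-27,0,-100,0],[-1,-27,0,-100,0],[-1,-27,0,-100,0],[-1,-27,0,-100,0]]'; python3 -m creep '[[-1,12,0,0,0],[-1,20,0,0,0],[-1,24,0,0,0],[-1,26,0,0,0],[-1,29,0,0,0],[-1,32,0,0,0],[-1,35,0,0,0],[-1,38,0,0,0],[-1,40,0,0,0],[-1,40,0,0,0]]'; python3 -m creep '[[-1,1,0,0,0],[-1,2,0,0,0],[-1,2,0,0,0]]'
```

```text
clock: 8.4
position: [0.4428, -0.0008, 0.1256]
tcp_rot: [1.155, 1.243, -1.155]
force: [-0.9, 0.6, 0.4]
finger_gap: 0.0006
clock: 9.4
position: [0.4435, -0.0003, 0.0861]
tcp_rot: [1.155, 1.242, -1.154]
force: [-1.9, -1.6, 6.3]
finger_gap: 0.0003
clock: 9.7
position: [0.4439, -0.0003, 0.0845]
tcp_rot: [1.156, 1.241, -1.153]
force: [-2.1, -1.6, 8.0]
finger_gap: 0.0006
```

```bash
python3 -m creep '[[-1,1,0,0,0],[-1,2,0,0,0],[-1,2,0,0,0]]'; python3 -m creep '[[-1,1,0,0,0],[-1,1,0,0,0]]';python3 -m creep '[[-1,1,0,0,0],[-1,1,0,0,0]]'
```

```text
clock: 10.0
position: [0.4444, -0.0003, 0.0829]
tcp_rot: [1.156, 1.24, -1.152]
force: [-0.2, -0.5, 8.8]
finger_gap: 0.0004
clock: 10.2
position: [0.4446, -0.0003, 0.0821]
tcp_rot: [1.156, 1.24, -1.152]
force: [-0.7, 0.4, 9.3]
finger_gap: 0.0003
clock: 10.4
position: [0.4449, -0.0002, 0.0814]
tcp_rot: [1.157, 1.239, -1.151]
force: [-0.5, 0.4, 10.6]
finger_gap: 0.0004
```

```bash
python3 -m creep '[[-1,1,0,0,0],[-1,1,0,0,0]]'; python3 -m creep '[[-1,1,0,0,0],[-1,1,0,0,0]]';python3 -m creep '[[-1,1,0,0,0],[-1,1,0,0,0]]'
```

```text
clock: 10.6
position: [0.4451, -0.0003, 0.0811]
tcp_rot: [1.157, 1.239, -1.151]
force: [-3.8, 0.7, 17.0]
finger_gap: 0.0002
clock: 10.8
position: [0.4453, -0.0002, 0.0808]
tcp_rot: [1.157, 1.239, -1.151]
force: [-8.0, 1.0, 23.4]
finger_gap: 0.0006
clock: 11.0
position: [0.4455, -0.0003, 0.0806]
tcp_rot: [1.157, 1.239, -1.151]
force: [-10.6, 1.3, 30.1]
finger_gap: 0.0005
```

The stop is at about 19 mm depth, where the force climbs steeply. I'll ease off a little and check.

```bash
python3 -m creep '[[-1,-1.5,0,0,0],[-1,-1.5,0,0,0],[-1,-1.5,0,0,0],[-1,-1.5,0,0,0],[-1,-1.5,0,0,0]]'; python3 - <<'E'
from h import *
s=ctrl.sense();p=s["position"];print(s["clock"],p,s["force"],s["joint_pos"].round(2))
out=[]
im,d=ctrl.get_image("side");u,v=proj("side",p).astype(int);out.append(cv2.resize(im[v-50:v+50,u-50:u+50,::-1],(400,400),interpolation=2))
im,d=ctrl.get_image("top");out.append(cv2.resize(im[165:285,100:450,::-1],(800,274)))
cv2.imwrite("pics/a4.png",np.vstack([np.pad(out[0][100:],((0,0),(0,400),(0,0))),out[1]]))
E
```

```text
clock: 11.5
position: [0.4452, -0.0003, 0.081]
tcp_rot: [1.157, 1.239, -1.151]
force: [-5.3, 0.1, 19.4]
finger_gap: 0.0006
11.5 [ 4.45194949e-01 -2.64405508e-04  8.09840130e-02] [-5.25021698  0.06472771 19.39080417] [-0.12 -0.19  2.06  0.    1.27  1.38]
```

View pics/a4.png

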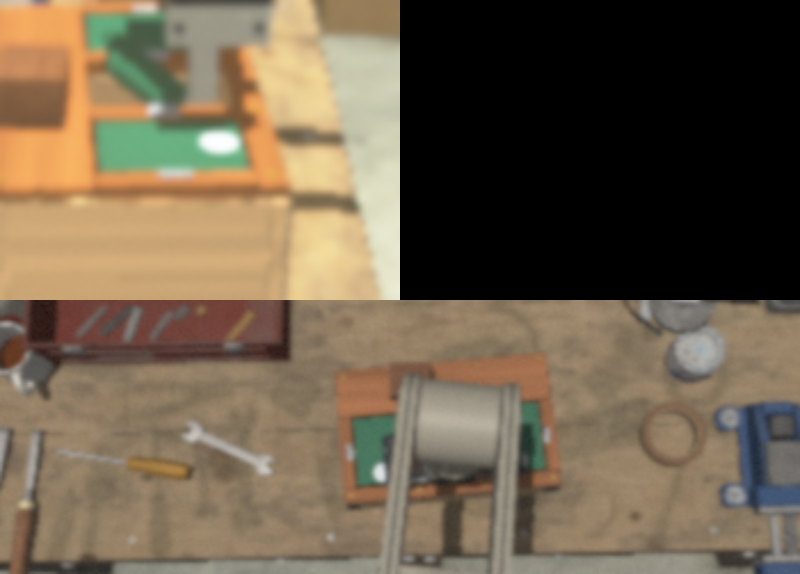

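The side view (top) shows the middle flap steeply tilted, with its raised back edge at (125,55) and the tips on it at (195,100). The left flap is shut, the block is at (30,80), and the tools, tape and tin look undisturbed. The hold is steady at 19 N against the stop, so I'm handing in.

```bash
python3 - <<'E'
from h import *
print(ctrl.sign_off())
E
```

```text
the job is handed in; nothing more can be done
None
```

The middle flap is the one that swings. I pushed it to its stop, and the shut fingertips are holding it open. The job was handed in with the arm clock at about 11.6 s.

| Flap, in the order pressed | Force | Movement |
|---|---|---|
| Left | 14 N | none, so screwed shut |
| Middle | 4.3 N | gave 5.6 mm, so it swings |
| Right | 21 N | none, so screwed shut |

**Holding it open:** I went back to the middle flap and pressed until the force climbed steeply, about 19 mm below the deck. That peaked at 30 N, and I eased off to a steady 19 N.

**Last checks:** The final pictures show the middle flap steeply tilted, the left flap shut and flush, and the block, spanner, screwdriver, tape and tin looking undisturbed. In those pictures the arm hides part of the bin and the block from above, and I judged the loose things by eye. I did not measure the tilt from the images. That it is fully open rests on the force rise and the depth, which is within the expected 17–22 mm. The stop was felt at just over 10 N, slightly above the stated 8–10 N. No check failed.

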